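Latch the demo case on the shop counter

ROBOT

A 7-joint arm with a two-finger parallel gripper is mounted at the origin on the work surface. World frame = base frame: x ahead of the robot, y to its left, z up, the work surface at z = 0. Lengths are in m, angles in rad, forces in N, time in s.
With the tool pointing down it reaches from about 0.425 to 1.025 m from the base axis. Payload 9.4 kg.
Tool frame: the origin (TCP) lies midway between the tips of the shut fingers; the grasp point (between the pads) lies manip.tcp_to_grasp behind it (manip.tcp_to_grasp is the distance from the TCP to the grasp point, in m); z points along the fingers, y is the direction in which the jaws open and shut (so a half turn about z gives the same grasp; the last joint's range is limited). The gripper opens to 93 mm and grips with 3 to 60 N. Pads are 15 mm wide; open, the fingers measure 128 mm over their backs; the gripper's body (75 mm by 188 mm) begins 65 mm behind the grasp point.
Start: joints at [-1.215, 0.599, -0.003, 1.599, 0.002, 0.943, -0.08], TCP at [0.304, 0.658, 0.219] pointing down, gripper open.
Joint ranges: [-2.57, 2.57], [-0.35, 1.97], [-1.29, 1.29], [0.11, 2.56], [-1.05, 4.19], [0.11, 1.86], [-2.63, 2.63]. Speed limits (rad/s): [2.22, 2.22, 3.01, 3.01, 3.14, 3.14, 3.14].

INTERFACE

Orientations are given as a unit quaternion [w, x, y, z].
In Python, from cell import telemetry, imaging, manip gives the robot as it stands.
- The arm moves only by the shell command python3 -m handwheel 'ROWS'. ROWS is JSON, a list of rows, each a list of 5 numbers: the shift along the tool's x, y, z in mm, then the turn about the tool's z in rad, then the opening, from 0 (shut) to 1 (fully open). In form: [[x, y, z, yaw, gripper], ...]. A call has 1 to 20 rows; each row shifts and turns the commanded pose from where the row before left it, along the tool's axes as they then stand; what a row does not reach is not made up. A row lasts 1/10 s, in which the tool goes at most 50 mm and 8.59 degrees, less where a joint would pass 70% of its speed; a pose out of reach is approached as far as the arm can. A call is refused whole if a number of a shift passes 50 or a number of a turn 0.15, either way. A call with a gripper value outside its range is refused whole. The fingers move at their own pace and stop on an object; the grip force is fixed at half the most. Time passes only in rows, so rows that do not move let the fingers close. It gives the time, the measured TCP pose, the force and the opening at its end, in the units of the state.
- telemetry.observe(): the state, without advancing time (a new reading comes with each control period).
- imaging.snapshot(name): name is "side" or "top" or "wrist"; returns a dict with "frame" (400x640x3 uint8, red, green, blue), "range_z" (400x640 float32, m along the optical axis (not along the pixel's ray), 0 where there is no reading), "fov_y" (degrees; the focal length in pixels is half the picture's height over the tangent of half this angle, whatever the lens; pixels are square), "cx", "cy" (the principal point, pixels), "R" (3x3) and "t" (3): a world point X has camera coordinates R X + t. Camera axes: x right, y down, z forward; pixel columns grow to the right and rows downward; lengths in m; the calibration is good to about 2 mm. A picture is of the moment at which its call begins.
- manip.job_done(): hands the job in, once; it reports no verdict.
The state is a dict: "time_s": time; "joints": joint angles; "joint_velocities": joint speeds; "joint_efforts": joint torques, N m; "position": TCP position; "ee_rot": TCP orientation; "wrist_force": force on the tool from outside, world axes, zero at the start; "wrist_torque": the same for the moment, N m; "finger_gap": finger opening in m.
Only numpy, scipy, OpenCV 4.12 (cv2) and the standard library are available. Lean on these libraries where they do the work, as an engineer would, in place of code of your own. Each camera call takes 0.05 s, during which the arm holds its last target. There are 200 camera calls.

TASK

Fasten the toggle latch on top of the standing aluminium case: draw the wire bail out until the lever meets its open stop, hook it over the keeper on the far shell and back under its lip, then press the lever down past center until it lies fully flat and the case is pulled shut. Be gentle: do not strain the stop, force the bail down on the keeper or hammer the lever, leave everything else on the counter where it is, and let go.

Things in the scene. Friction and masses are not known exactly. Their poses are not given: they have to be found in the camera images.
- case: Fixed near shell of an upright aluminium kit case: 70 thick (x), 260 wide (y), 140 mm high. Origin on the counter under the seam, mid width; z up, y along the seam, x across it to the far shell. Near shell spans x -70..0, hinged far shell 0..55 mm, tops level. Its one toggle latch lies on top in the plane y = +30 mm, pulls along x. A carrying handle is on its near face.
- pivot (a point): Lever's pivot pin: in the case frame at (-12, 30, 156) mm, its axis along the case's y. The bail hangs on a crank pin 20 mm from it, 6 degrees further round than the handle (crank 105 degrees up from +x at lever 0).
- lever (a joint): Lever angle, rad. 0 = touching its open stop, handle 99 degrees up from the case's +x; grows as the handle swings back to -x and down; 1.414 = shut stop, handle level. Stiff friction holds it anywhere: about 5 N at the bail or 2 N at the tip moves it. With the bail hooked, load starts near 0.4 and needs about 8 to 11 N near the tip; past dead center (about 1.33) it must still be pressed home.
- lever_handle: Lever handle: steel strip 18 mm wide (y), 4 mm thick, rounded tip 55 mm from the pivot pin. Origin at the tip; x from the pin out along the strip. Push on its -z face: the one facing the keeper when upright, on top when shut.
- bail_hoop: End of the wire bail: steel hook bar 5 mm thick, 24 mm long along y, 60 mm from the crank pin, side wires at y +-12 mm. Origin at the bar's centre; x outward along the bail, z to the thumb bar. Swings about the crank pin, light friction. Only with the lever pulled right up to its open stop does the bar clear the keeper's lip, by some 2 mm: feel the stop, then lower the bar.
- thumb_bar (a point): Centre of the bail's black round thumb bar: 10 mm thick, 34 mm long along y, 13 mm from the hook bar along the hoop's z. Grip it by its two ends, fingers closing along the case's y; it can turn between the fingers.
- keeper: Steel hook on the far shell's top, 14 mm wide (y), moves with the shell. Origin where the hook bar's centre sits when latched; axes as the case's. Upright wall, far face at x -1.3 mm; from its top a lip (z +4..+7 mm, round nose) overhangs to x +3.5 mm; foot's top at z -7.5 mm. The bar comes down beyond the lip, then back under it to the wall.
- lid (a joint): Far shell's angle about its hinge at the foot of the seam, rad: 0 = shut, 0.033 = ajar (5 mm at the top). A rubber seal springs it open with about 30 N (ajar) to 60 N (shut) at the keeper.
- tin: Bystander: small round aluminium tin, 45 mm wide, 26 mm high, on the near shell's top. Origin at its underside.
- spray_a: Bystander: white bottle with red cap, 52 mm wide, 170 mm high. Origin at its underside.
- spray_b: Bystander: the same kind of bottle. Origin at its underside.
- brush: Bystander: flat tint brush with a wooden handle, lying on the counter before the case. Origin at its underside.
- paper_roll: Bystander: paper roll, 72 mm wide, 55 mm high. Origin at its underside.
- calculator: Bystander: desk calculator, 150 by 120 by 30 mm. Origin at its underside.
- mug: Bystander: white mug, 80 mm wide, 95 mm high. Origin at its underside.
- stop: The lever's open stop: a 12 mm long cross pin on a stub between the bail's wires, just beyond the lever, 16 mm up the handle from the pivot pin. It is slight: a pull of some 4 N more than what moves the lever is enough to feel it, 15 N more strains it.

How it is judged:
By the outcome, as a careful person would: the job done as asked, in the order asked, and still so for the second after the job is handed in, with the robot touching nothing.
It also fails if it takes over 62 s, if anything falls off the work surface, if the arm or the gripper's body presses on something with over 40 N, if the wrist force passes 120 N, or if a joint passes its speed limit or range.

## Working session

There is one attempt and no reset: what is moved stays moved. The work goes in short steps, Python scripts to look and compute and a shell command to move; the robot and the scene stay as the last step left them, time stands still between calls to the robot, and variables do not carry over. Pictures are saved under pics/ and viewed, about 8 in all and at most 12, crops included, and the job is handed in when it is done.

```bash
ls; mkdir -p pics
cat > h.py <<'E'
import numpy as np, cv2
from cell import telemetry, imaging, manip
def snap(n):
    s=imaging.snapshot(n); s['f']=200/np.tan(np.radians(s['fov_y']/2)); return s
def save(s,name,crop=None,k=1):
    im=s['frame'][:,:,::-1]
    if crop: x0,y0,x1,y1=crop; im=im[y0:y1,x0:x1]
    cv2.imwrite('pics/'+name,cv2.resize(im,None,fx=k,fy=k,interpolation=cv2.INTER_CUBIC))
def cloud(s):
    v,u=np.mgrid[:400,:640]; z=s['range_z'].astype(float)
    c=np.stack([(u-s['cx'])/s['f']*z,(v-s['cy'])/s['f']*z,z],-1)
    return (c-s['t'])@np.array(s['R'])
def proj(s,X):
    c=np.array(s['R'])@X+s['t']; return c[:2]/c[2]*s['f']+[s['cx'],s['cy']]
def ray(s,u,v):
    R=np.array(s['R']); o=-R.T@s['t']; d=R.T@np.array([(u-s['cx'])/s['f'],(v-s['cy'])/s['f'],1]); return o,d
def onz(s,u,v,z):
    o,d=ray(s,u,v); return o+d*(z-o[2])/d[2]
def tri(s1,p1,s2,p2):
    o1,d1=ray(s1,*p1);o2,d2=ray(s2,*p2)
    A=np.stack([d1,-d2],1); t=np.linalg.lstsq(A,o2-o1,rcond=None)[0]
    a,b=o1+t[0]*d1,o2+t[1]*d2; return (a+b)/2,np.linalg.norm(a-b)
E
python3 - <<'E'
from h import *
np.set_printoptions(precision=4,suppress=True)
a=snap('side');b=snap('top')
im=np.vstack([a['frame'],b['frame']])[:,:,::-1]
cv2.imwrite('pics/a.png',cv2.resize(im,None,fx=.75,fy=.75,interpolation=cv2.INTER_AREA))
for s in(a,b): print(-np.array(s['R']).T@s['t'],s['f'],np.array(s['R'])[2])
o=telemetry.observe();print({k:o[k] for k in('time_s','position','ee_rot','wrist_force','finger_gap')},manip.tcp_to_grasp)
E
```

```text
pics
[ 0.2154 -0.9581  0.8638] 431.2622921040809 [ 0.2724  0.7635 -0.5856]
[0.3194 0.0126 1.2941] 422.16234639652663 [ 0.1882 -0.0124 -0.982 ]
{'time_s': 0.1, 'position': array([0.3039, 0.6577, 0.2179]), 'ee_rot': array([-0.0001,  0.2146,  0.9767, -0.0007]), 'wrist_force': array([ 0.3807, -1.026 ,  0.0966]), 'finger_gap': 0.09332225212202201} 0.0188
```

View pics/a.png

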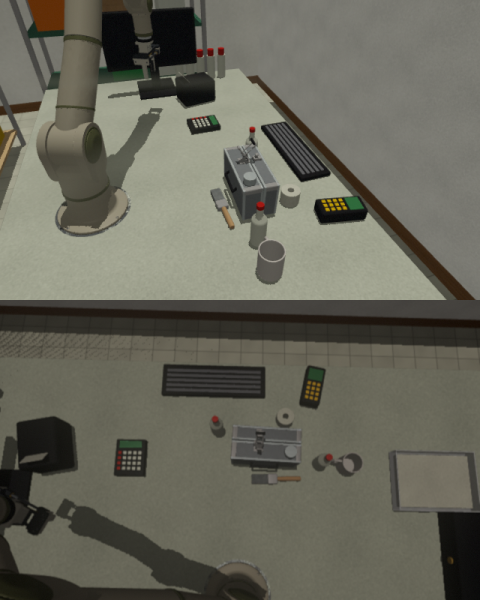

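Run:
```python
from h import *
np.set_printoptions(precision=4,suppress=True)
a=snap('side');b=snap('top')
A=cv2.resize(a['frame'][160:310,280:420],None,fx=2.8,fy=2.8,interpolation=cv2.INTER_CUBIC)
B=cv2.resize(b['frame'][155:240,300:412],None,fx=5,fy=5,interpolation=cv2.INTER_CUBIC)
A=A[:425]
if A.shape[0]<425: A=np.pad(A,((0,425-A.shape[0]),(0,0),(0,0)))
cv2.imwrite('pics/b.png',cv2.resize(np.hstack([A,B])[:,:,::-1],None,fx=.82,fy=.82,interpolation=cv2.INTER_AREA))
P=cloud(b); 
m=(abs(P[...,2]-.14)<.006)&(P[...,0]>.4)&(P[...,0]<.8)&(abs(P[...,1]+.05)<.25)
q=P[m][:,:2].astype(np.float32); print(len(q),cv2.minAreaRect(q))
r=cv2.minAreaRect(q); print(cv2.boxPoints(r))
# things above case
for z0,z1 in((.15,.16),(.16,.175),(.175,.2),(.2,.23)):
    k=(P[...,2]>z0)&(P[...,2]<z1)&(P[...,0]>.5)&(P[...,0]<.75)&(abs(P[...,1]+.05)<.14)
    print(z0,k.sum(), P[k].mean(0) if k.sum() else '', P[k].min(0) if k.sum() else '',P[k].max(0) if k.sum() else '')
```

```text
3657 ((0.56402587890625, -0.06031756103038788), (0.3338811993598938, 0.1342405527830124), 87.02142333984375)
[[ 0.4883 -0.2235]
 [ 0.6224 -0.2305]
 [ 0.6397  0.1029]
 [ 0.5057  0.1099]]
0.15 31 [ 0.554  -0.1072  0.1554] [ 0.5089 -0.1874  0.1501] [ 0.6151 -0.0468  0.1599]
0.16 196 [ 0.5393 -0.1468  0.1665] [ 0.5079 -0.189   0.16  ] [0.6477 0.0899 0.1748]
0.175 73 [ 0.5535 -0.0652  0.1873] [ 0.5343 -0.0797  0.175 ] [ 0.5771 -0.0513  0.1996]
0.2 86 [ 0.5719 -0.0657  0.2185] [ 0.5254 -0.0824  0.2   ] [ 0.5929 -0.0505  0.2295]
```

View pics/b.png

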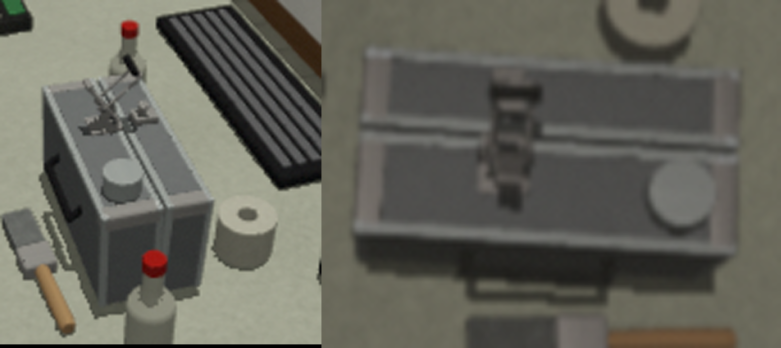

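```bash
cat > m.py <<'E'
from h import *
np.set_printoptions(precision=4,suppress=True)
def case(s,show=True):
    P=cloud(s); m=((abs(P[...,2]-.14)<.006)&(s['range_z']>0)).astype(np.uint8)
    m=cv2.morphologyEx(m,cv2.MORPH_OPEN,np.ones((5,5)))
    m=cv2.dilate(m,np.ones((3,3))); m&=(abs(P[...,2]-.14)<.007).astype(np.uint8)
    m=cv2.morphologyEx(m,cv2.MORPH_CLOSE,np.ones((9,9)))
    n,l,st,_=cv2.connectedComponentsWithStats(m); i=1+st[1:,4].argmax()
    c=max(cv2.findContours((l==i).astype(np.uint8),0,2)[0],key=cv2.contourArea).reshape(-1,2).astype(float)
    q=np.array([onz(s,u,v,.14)[:2] for u,v in c],np.float32)
    r=cv2.minAreaRect(q); return r,cv2.boxPoints(r)
E
python3 - <<'E'
from m import *
b=snap('top'); r,bx=case(b); print(r,bx)
P=cloud(b)
k=(P[...,2]>.155)&(P[...,2]<.25)&(P[...,0]>.5)&(P[...,0]<.66)&(abs(P[...,1]+.066)<.03)
v,u=np.where(k)
for x0 in np.arange(.5,.66,.008):
    j=k&(P[...,0]>x0)&(P[...,0]<x0+.008)
    if j.sum()>2: print(round(x0+.004,3),j.sum(),np.percentile(P[j][:,2],[5,50,95]),P[j][:,1].min(),P[j][:,1].max(),b['frame'][j].mean())
E
```

```text
((0.56203293800354, -0.09557399153709412), (0.26051127910614014, 0.13057954609394073), 87.88516998291016) [[ 0.492  -0.2233]
 [ 0.6225 -0.2282]
 [ 0.6321  0.0322]
 [ 0.5016  0.037 ]]
0.528 15 [0.2044 0.2081 0.2107] -0.07110924432536184 -0.05513131524698647 74.4888888888889
0.536 14 [0.1913 0.1962 0.2004] -0.07207277718916877 -0.05572739123028448 67.71428571428571
0.544 23 [0.1727 0.1797 0.1882] -0.07888958861291687 -0.05143923674474612 62.84057971014493
0.552 29 [0.1605 0.1731 0.1835] -0.08248632072073829 -0.046834752447590555 61.32183908045977
0.56 32 [0.1571 0.1698 0.1896] -0.08273800229107184 -0.046792725382811796 65.73958333333333
0.568 12 [0.1899 0.1927 0.198 ] -0.07977343314236561 -0.052480745166152275 67.69444444444444
0.576 35 [0.1979 0.2233 0.2278] -0.0822770452354641 -0.05223645128039257 51.67619047619048
0.584 28 [0.2229 0.2262 0.2297] -0.08204562503967336 -0.050526958458150945 38.67857142857143
0.592 13 [0.2113 0.2148 0.2159] -0.08049927568593308 -0.05382644563456264 71.84615384615384
0.608 5 [0.1598 0.1611 0.1639] -0.07372761608503928 -0.06262771769083604 86.2
```

```bash
python3 -m handwheel '[[0,0,-30,-0.02,1],[0,0,-40,0,1],[0,0,-40,0,1],[0,0,-20,0,1]]'
```

```text
time_s: 0.65
position: [0.3045, 0.659, 0.3526]
ee_rot: [0.0, 0.205, 0.979, 0.002]
wrist_force: [0.4, 0.7, 1.3]
finger_gap: 0.0928
```

```bash
python3 -m handwheel '[[-27.4,-27.6,0,0,1],[-27.4,-27.6,0,0,1],[-27.4,-27.6,0,0,1],[-27.4,-27.6,0,0,1],[-27.4,-27.6,0,0,1],[-27.4,-27.6,0,0,1],[-27.4,-27.6,0,0,1],[-27.4,-27.6,0,0,1],[-27.4,-27.6,0,0,1],[-27.4,-27.6,0,0,1],[-27.4,-27.6,0,0,1],[-27.4,-27.6,0,0,1],[-27.4,-27.6,0,0,1],[-27.4,-27.6,0,0,1],[-27.4,-27.6,0,0,1],[-27.4,-27.6,0,0,1],[-27.4,-27.6,0,0,1],[-27.4,-27.6,0,0,1],[-27.4,-27.6,0,0,1],[-27.4,-27.6,0,0,1]]' && python3 -m handwheel '[[0,0,0,-0.1,1],[0,0,10,-0.1,1],[0,0,20,-0.1,1],[0,0,20,-0.076,1],[0,0,0,0,1],[0,0,0,0,1]]'
python3 - <<'E'
from m import *
w=snap('wrist'); save(w,'c.png'); r,bx=case(w); print(r,bx)
print(-np.array(w['R']).T@w['t'],w['f'],np.array(w['R']))
E
```

```text
time_s: 2.65
position: [0.5849, -0.0688, 0.3487]
ee_rot: [0.0, 0.205, 0.979, 0.0]
wrist_force: [0.1, -0.1, -0.8]
finger_gap: 0.093
time_s: 3.25
position: [0.5846, -0.0675, 0.2989]
ee_rot: [-0.0, 0.02, 1.0, -0.0]
wrist_force: [-0.1, 0.2, 0.7]
finger_gap: 0.0931
((0.5636078119277954, -0.09540562331676483), (0.25951871275901794, 0.12772665917873383), 87.79659271240234) [[ 0.4948 -0.2226]
 [ 0.6224 -0.2275]
 [ 0.6324  0.0318]
 [ 0.5048  0.0367]]
[ 0.5168 -0.0642  0.465 ] 331.13138803657773 [[ 0.0381  0.9993  0.0009]
 [ 0.9682 -0.0372  0.2473]
 [ 0.2472 -0.0086 -0.9689]]
```

View pics/c.png

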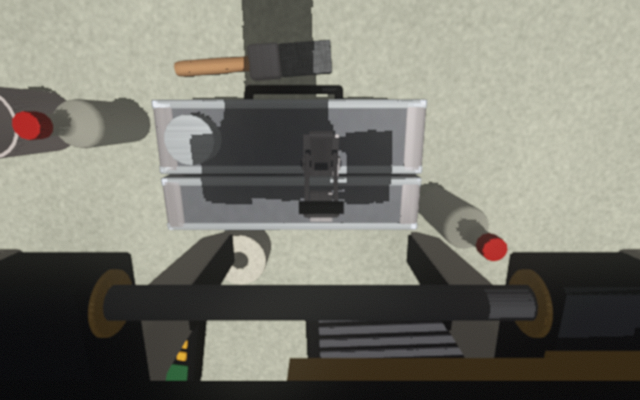

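Run:
```python
from m import *
w=snap('wrist'); g=w['frame'].max(2); P=cloud(w)
z=P[...,2]; reg=np.zeros(z.shape,bool); reg[125:225,280:365]=1
m=reg&(z>.212)&(z<.235)&(g<60)
v,u=np.where(m); print(m.sum(),u.min(),u.max(),v.min(),v.max(),P[m].min(0),P[m].max(0),np.median(P[m],0))
t=reg&(z>.19)&(P[...,0]<.56); print('tip',P[t].min(0),P[t].max(0),np.median(P[t],0))
# profile over x in latch frame
e=np.array([.0369,.9993]);ex=np.array([.9993,-.0369]);O=np.array([.5672,-.0958])
d=P[...,:2]-O; cx=d@ex*1e3; cy=d@e*1e3
for x0 in range(-60,64,5):
    j=reg&(z>.146)&(z<.25)&(cx>x0)&(cx<x0+5)&(abs(cy-30)<22)
    if j.sum()>2: print(x0+2.5,j.sum(),np.percentile(z[j]*1e3,[5,50,95]).round(1),np.percentile(cy[j],[0,100]).round(1))
```

```text
572 299 342 200 213 [ 0.5779 -0.0824  0.2131] [ 0.5917 -0.0497  0.2278] [ 0.5825 -0.0661  0.2252]
tip [ 0.517  -0.0734  0.19  ] [ 0.5409 -0.0552  0.4655] [ 0.5325 -0.0642  0.205 ]
-42.5 47 [203.8 205.1 206.1] [21.4 39.2]
-37.5 140 [205.1 206.2 207.6] [21.5 39.2]
-32.5 133 [194.1 197.9 205.3] [21.2 38.9]
-27.5 108 [185.8 189.6 192.9] [21.6 39.1]
-22.5 157 [173.3 179.2 184.8] [16.8 44. ]
-17.5 158 [158.  175.3 179.1] [12.8 47.1]
-12.5 198 [157.4 166.3 183.1] [11.2 48.6]
-7.5 244 [157.8 172.8 187.5] [11.3 48.7]
-2.5 100 [157.6 189.4 192.7] [13.2 47.8]
2.5 65 [193.  195.  197.4] [16.5 44.1]
7.5 73 [197.  199.4 202. ] [16.6 44.1]
12.5 420 [202.8 224.8 226.7] [13.2 47.2]
17.5 230 [223.4 225.5 226.9] [13.1 47.3]
22.5 210 [146.7 149.1 214.8] [16.3 44.3]
27.5 118 [146.6 148.  213. ] [17.1 41.9]
47.5 63 [146.2 147.  147.9] [19.9 41. ]
52.5 17 [146.1 146.7 147.4] [19.8 41. ]
```

```bash
python3 -m handwheel '[[1,1,30,0,0.8],[1,0.7,30,0,0.6],[0,0,20,0,0.55],[0,0,16,0,0.5],[0,0,0,0,0.5],[0,0,0,0,0.5]]'
python3 -m handwheel '[[0,0,0,0,0.4],[0,0,0,0,0.36],[0,0,0,0,0.33],[0,0,0,0,0.3],[0,0,0,0,0.25],[0,0,0,0,0.2],[0,0,0,0,0.2]]'
```

```text
time_s: 3.95
position: [0.5833, -0.0655, 0.2036]
ee_rot: [0.0, 0.019, 1.0, -0.0]
wrist_force: [-0.1, 0.7, -0.3]
finger_gap: 0.0499
time_s: 4.65
position: [0.5832, -0.0661, 0.203]
ee_rot: [0.001, 0.019, 1.0, -0.0]
wrist_force: [3.1, -4.1, 5.5]
finger_gap: 0.0334
```

```bash
python3 -m handwheel '[[-0.6,0,-0.8,0,0.2],[-0.6,0,-0.8,0,0.2],[0,0,0,0,0.2]]'; python3 -m handwheel '[[-0.6,0,-0.8,0,0.2],[0,0,0,0,0.2]]'; python3 -m handwheel '[[-0.6,0,-0.8,0,0.2],[0,0,0,0,0.2]]'
```

```text
time_s: 4.95
position: [0.5826, -0.0659, 0.2035]
ee_rot: [-0.001, 0.019, 1.0, -0.0]
wrist_force: [-1.5, -5.1, -1.3]
finger_gap: 0.0335
time_s: 5.15
position: [0.5824, -0.0659, 0.2038]
ee_rot: [-0.002, 0.019, 1.0, -0.0]
wrist_force: [-2.9, -5.6, -4.1]
finger_gap: 0.0334
time_s: 5.35
position: [0.5826, -0.0659, 0.2044]
ee_rot: [-0.003, 0.019, 1.0, -0.0]
wrist_force: [-2.6, -4.6, -5.6]
finger_gap: 0.0335
```

```bash
python3 -m handwheel '[[-0.6,-0.5,-0.8,0,0.2],[-0.6,-0.5,-0.8,0,0.2],[0,0,0,0,0.2]]'; python3 -m handwheel '[[-0.6,0,-0.8,0,0.2],[-0.6,0,-0.8,0,0.2],[0,0,0,0,0.2]]'
```

```text
time_s: 5.65
position: [0.5848, -0.0662, 0.2064]
ee_rot: [-0.002, 0.018, 1.0, 0.0]
wrist_force: [-3.3, -1.3, -6.9]
finger_gap: 0.0329
time_s: 5.95
position: [0.5873, -0.0663, 0.2089]
ee_rot: [-0.0, 0.018, 1.0, 0.0]
wrist_force: [-3.2, -1.2, -8.9]
finger_gap: 0.0335
```

```bash
cat > lev.py <<'E'
from m import *
e=np.array([.0369,.9993]);ex=np.array([.9993,-.0369]);O=np.array([.5672,-.0958])
def cc(P):
    d=P[...,:2]-O; return np.stack([d@ex,d@e,P[...,2]],-1)*1e3
def lever(name='wrist'):
    w=snap(name); C=cc(cloud(w)); 
    for z0 in range(148,236,6):
        j=(C[...,2]>z0)&(C[...,2]<z0+6)&(abs(C[...,1]-30)<7.5)&(C[...,0]>-70)&(C[...,0]<70)
        if j.sum()>2: print(z0+3,j.sum(),np.percentile(C[...,0][j],[0,10,50,90,100]).round(1))
    return w
E
python3 - <<'E'
from lev import *
w=lever(); save(w,'d.png',(240,60,400,220),3)
s=snap('side'); save(s,'e.png',(300,170,380,230),8)
E
```

```text
151 133 [20.5 21.6 28.2 29.5 46.1]
157 16 [-4.2 11.9 28.3 29.2 29.3]
163 355 [-7.5 28.1 33.4 38.7 40. ]
169 27 [-8.1 -6.5 -4.9 -3.6 -3.4]
175 163 [-20.8  -9.2  -7.4  -4.3  -3.6]
181 6 [-21.  -20.6 -19.7 -19.1 -19.1]
211 391 [-23.7 -23.2 -20.9 -17.6 -16.9]
217 88 [-22.  -20.6  28.7  29.4  29.8]
223 31 [14.  14.1 14.3 14.5 27.9]
229 609 [13.6 14.5 17.3 21.7 23.6]
235 10 [16.9 17.5 18.7 19.  19. ]
```

View pics/d.png

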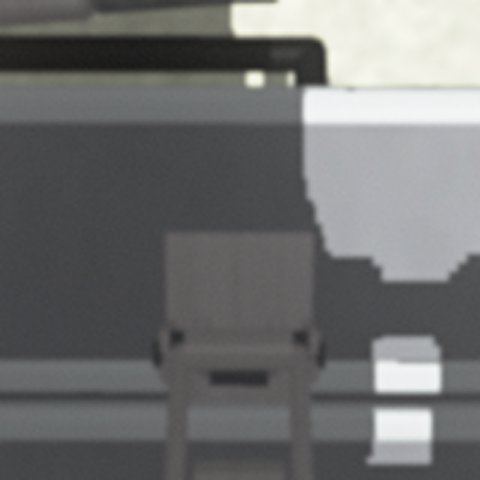

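```bash
python3 -m handwheel '[[0,0,0,0,0.2],[0,0,0,0,0.2]]'; python3 -m handwheel '[[-2.2,0,1.6,0,0.2],[-2.1,0,1.7,0,0.2],[0,0,0,0,0.2]]';  python3 -m handwheel '[[-2.0,0,1.8,0,0.2],[-2.0,0,1.8,0,0.2],[0,0,0,0,0.2]]'
```

```text
time_s: 6.25
position: [0.5874, -0.0665, 0.209]
ee_rot: [-0.0, 0.018, 1.0, 0.0]
wrist_force: [-3.4, -0.4, -9.2]
finger_gap: 0.0332
time_s: 6.55
position: [0.5923, -0.0667, 0.2059]
ee_rot: [0.0, 0.018, 1.0, 0.0]
wrist_force: [-3.1, 0.4, -3.2]
finger_gap: 0.0334
time_s: 6.85
position: [0.5965, -0.0671, 0.2024]
ee_rot: [0.001, 0.018, 1.0, -0.0]
wrist_force: [-3.0, -0.3, 0.8]
finger_gap: 0.0333
```

```bash
python3 -m handwheel '[[-1.9,0,2,0,0.2],[-1.8,0,2,0,0.2],[-1.7,0,2.1,0,0.2],[-1.7,0,2.2,0,0.2],[0,0,0,0,0.2]]';  python3 -m handwheel '[[-1.5,0,2.2,0,0.2],[-1.4,0,2.3,0,0.2],[-1.4,0,2.4,0,0.2],[-1.3,0,2.4,0,0.2],[0,0,0,0,0.2]]'; python3 -m handwheel '[[-1.2,0,2.4,0,0.2],[-1.1,0,2.5,0,0.2],[-0.9,0,2.6,0,0.2],[-0.8,0,2.6,0,0.2],[0,0,0,0,0.2],[0,0,0,0,0.2]]'
```

```text
time_s: 7.35
position: [0.604, -0.0674, 0.1939]
ee_rot: [0.001, 0.018, 1.0, -0.0]
wrist_force: [2.0, -0.0, 3.2]
finger_gap: 0.0338
time_s: 7.85
position: [0.609, -0.0676, 0.1843]
ee_rot: [0.0, 0.018, 1.0, -0.0]
wrist_force: [2.8, -0.7, 4.4]
finger_gap: 0.0333
time_s: 8.45
position: [0.6123, -0.0677, 0.1743]
ee_rot: [-0.0, 0.018, 1.0, -0.0]
wrist_force: [2.1, -1.3, 3.0]
finger_gap: 0.0336
```

```bash
python3 -m handwheel '[[-0.5,0,-0.1,0,0.2],[-0.5,0,-0.1,0,0.2],[0,0,0,0,0.2]]';  python3 -m handwheel '[[-0.5,0,-0.1,0,0.2],[0,0,0,0,0.2],[0,0,0,0,0.2]]'
python3 - <<'E'
from lev import *
w=lever(); save(w,'f.png',(240,60,400,220),3)
E
```

```text
time_s: 8.75
position: [0.6124, -0.0677, 0.1743]
ee_rot: [-0.001, 0.018, 1.0, 0.0]
wrist_force: [-2.1, -0.7, 2.6]
finger_gap: 0.0336
time_s: 9.05
position: [0.6125, -0.0677, 0.1742]
ee_rot: [-0.001, 0.018, 1.0, 0.0]
wrist_force: [-5.6, -1.1, 0.7]
finger_gap: 0.0335
151 216 [20.3 21.2 26.6 29.5 48.9]
157 12 [-5.  -4.9 12.2 29.2 29.3]
163 528 [-7.1 28.3 33.4 38.5 40. ]
169 46 [-9.7 -8.7 -5.2 -3.7 -3.6]
175 312 [-10.7  -9.8  -7.5  -4.3  -3.7]
181 128 [-11.6 -11.5  42.9  43.4  43.8]
187 36 [-12.5 -12.5 -12.4 -12.3 -11.6]
193 191 [-13.3 -13.2  39.4  40.2  48.4]
199 505 [39.3 40.5 43.2 46.8 48. ]
211 585 [-21.2 -20.8 -18.2 -15.2 -14.7]
217 125 [-20.1 -19.4 -17.9 -16.5 -15.7]
```

View pics/f.png

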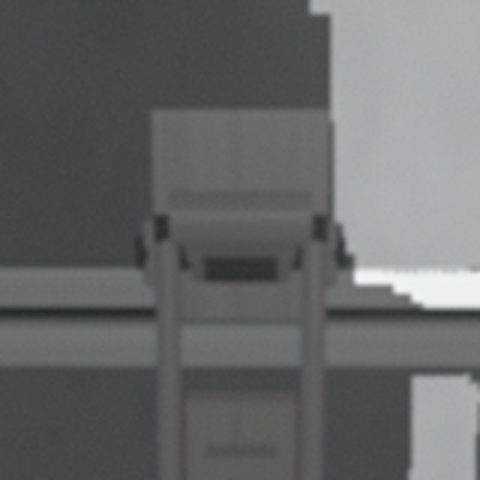

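```bash
python3 -m handwheel '[[-0.5,0,-0.1,0,0.2],[0,0,0,0,0.2],[0,0,0,0,0.2]]'; python3 -m handwheel '[[-0.3,0,0,0,0.2],[0,0,0,0,0.2],[0,0,0,0,0.2]]'
```

```text
time_s: 9.4
position: [0.6126, -0.0677, 0.1741]
ee_rot: [-0.002, 0.018, 1.0, 0.0]
wrist_force: [-6.2, -1.0, 0.3]
finger_gap: 0.0334
time_s: 9.7
position: [0.6127, -0.0677, 0.174]
ee_rot: [-0.002, 0.018, 1.0, 0.0]
wrist_force: [-6.2, -0.5, -0.0]
finger_gap: 0.0331
```

```bash
python3 -m handwheel '[[-0.5,0,0,0,0.2],[0,0,0,0,0.2],[0,0,0,0,0.2]]'; python3 -m handwheel '[[-0.5,0,0,0,0.2],[0,0,0,0,0.2],[0,0,0,0,0.2]]'; python3 -m handwheel '[[-0.5,0,0,0,0.2],[0,0,0,0,0.2],[0,0,0,0,0.2]]'
```

```text
time_s: 10.0
position: [0.6127, -0.0677, 0.1739]
ee_rot: [-0.003, 0.018, 1.0, 0.0]
wrist_force: [-7.7, -0.6, -0.5]
finger_gap: 0.0335
time_s: 10.3
position: [0.6129, -0.0677, 0.1738]
ee_rot: [-0.003, 0.018, 1.0, 0.0]
wrist_force: [-8.4, -1.2, -0.3]
finger_gap: 0.0331
time_s: 10.6
position: [0.6129, -0.0677, 0.1736]
ee_rot: [-0.003, 0.018, 1.0, 0.0]
wrist_force: [-9.3, -1.9, 0.4]
finger_gap: 0.0336
```

```bash
python3 -m handwheel '[[-0.5,0,2.1,0,0.2],[-0.4,0,2.1,0,0.2],[-0.3,0,2.1,0,0.2],[0,0,0,0,0.2]]'; python3 -m handwheel '[[-0.3,0,2,0,0.2],[-0.2,0,2,0,0.2],[0,0,0,0,0.2]]'
```

```text
time_s: 11.0
position: [0.6155, -0.0678, 0.1676]
ee_rot: [-0.002, 0.018, 1.0, 0.0]
wrist_force: [-6.6, -0.3, 1.4]
finger_gap: 0.0337
time_s: 11.3
position: [0.6166, -0.0678, 0.1639]
ee_rot: [-0.001, 0.018, 1.0, 0.0]
wrist_force: [-4.0, -0.3, 0.9]
finger_gap: 0.0335
```

Run:
```python
from lev import *
w=lever(); s=snap('side'); save(s,'g.png',(300,160,400,235),8)
```

```text
151 216 [20.4 21.5 26.8 29.5 49.8]
157 32 [-4.8 -4.1 28.  28.4 39. ]
163 582 [-6.9 28.5 33.4 38.6 39.8]
169 131 [-8.7 -5.4 43.2 44.7 45.8]
175 467 [-10.5  -9.3  -6.1  44.6  45.6]
181 107 [-11.2 -11.2 -10.5  42.   42.3]
187 667 [-11.9  41.7  44.7  48.9  50.6]
193 39 [-12.6 -12.6 -12.5 -12.5  47.1]
211 682 [-20.2 -19.9 -17.2 -14.1 -13.7]
217 191 [-20.2 -18.5 -16.9 -15.5 -14.2]
```

View pics/g.png

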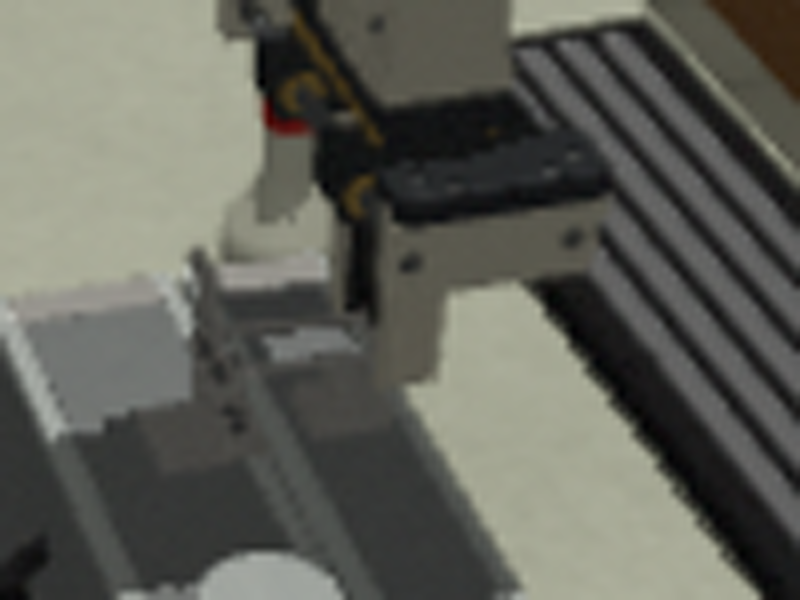

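```bash
python3 -m handwheel '[[-0.7,0,0,0,0.2],[-0.7,0,0,0,0.2],[0,0,0,0,0.2]]'; python3 -m handwheel '[[-0.7,0,0,0,0.2],[0,0,0,0,0.2],[0,0,0,0,0.2]]'
```

```text
time_s: 11.7
position: [0.6167, -0.0679, 0.1637]
ee_rot: [-0.003, 0.018, 1.0, 0.0]
wrist_force: [-8.6, -0.7, 0.8]
finger_gap: 0.0333
time_s: 12.0
position: [0.6168, -0.0679, 0.1635]
ee_rot: [-0.003, 0.018, 1.0, 0.0]
wrist_force: [-11.4, 0.1, 1.5]
finger_gap: 0.0338
```

```bash
python3 -m handwheel '[[0,0,1.5,0,0.2],[0,0,1.5,0,0.2],[0,0,0,0,0.2]]'; python3 -m handwheel '[[0,0,1.5,0,0.2],[0,0,1.5,0,0.2],[0,0,0,0,0.2]]'
```

```text
time_s: 12.3
position: [0.6177, -0.0678, 0.1607]
ee_rot: [-0.002, 0.018, 1.0, 0.0]
wrist_force: [-7.6, -1.2, 0.7]
finger_gap: 0.0332
time_s: 12.6
position: [0.6183, -0.0679, 0.158]
ee_rot: [-0.002, 0.018, 1.0, 0.0]
wrist_force: [-6.4, -0.4, 2.4]
finger_gap: 0.033
```

Run:
```python
from lev import *
w=lever()
C=cc(cloud(w))
for lo,hi in((17,20),(40,43)):
  for x0 in range(-20,56,6):
    j=(C[...,1]>lo)&(C[...,1]<hi)&(C[...,2]>152)&(C[...,2]<200)&(C[...,0]>x0)&(C[...,0]<x0+6)
    if j.sum()>2: print(lo,x0+3,j.sum(),np.percentile(C[...,2][j],[10,50,90]).round(1))
```

```text
151 221 [-3.7 21.5 27.6 29.5 47.5]
157 34 [-5.1 -4.5 28.  28.2 39.3]
163 697 [-6.5 28.7 34.3 40.8 46.6]
169 242 [-8.3 -5.1 43.7 45.6 46.2]
175 426 [-10.4  -9.4  -7.1  -3.4  43.2]
181 699 [-11.1  41.9  45.   49.3  51.4]
187 43 [-12.1 -11.6 -11.6 -11.2  47.4]
193 72 [-12.7 -12.7 -12.2 -12.1 -12.1]
211 805 [-20.4 -20.  -17.1 -13.9 -13.5]
217 200 [-19.3 -18.4 -16.8 -15.2 -14.3]
17 -17 18 [176.7 177.2 178.5]
17 -11 92 [159.7 176.4 177.2]
17 -5 100 [173.9 175.4 176.4]
17 1 85 [173.2 174.4 175.4]
17 7 91 [172.2 173.4 174.2]
17 13 74 [171.5 172.4 173.4]
17 19 74 [170.2 171.3 172.1]
17 25 76 [169.3 170.2 170.9]
17 31 66 [168.2 169.2 170. ]
17 37 64 [167.4 168.2 169. ]
17 43 152 [166.9 177.6 181.9]
17 49 60 [181.2 182.4 183.3]
40 -17 11 [177.  177.8 178.8]
40 -11 90 [160.3 176.2 177.3]
40 -5 99 [173.7 175.6 176.5]
40 1 79 [173.4 174.3 175.2]
40 7 86 [172.1 173.3 174.2]
40 13 74 [171.3 172.4 173.4]
40 19 72 [170.1 171.2 171.9]
40 25 71 [168.8 170.3 171.1]
40 31 69 [168.2 169.1 169.9]
40 37 62 [167.2 168.  169.1]
40 43 146 [166.9 177.3 182.3]
40 49 52 [181.3 182.4 183.1]
```

```bash
python3 -m handwheel '[[-0.4,0,1.5,0,0.2],[-0.3,0,1.5,0,0.2],[0,0,0,0,0.2]]'; python3 -m handwheel '[[-0.2,0,1.5,0,0.2],[-0.1,0,1.5,0,0.2],[0,0,0,0,0.2]]'
```

```text
time_s: 12.95
position: [0.6189, -0.0679, 0.1549]
ee_rot: [-0.002, 0.018, 1.0, 0.0]
wrist_force: [-8.0, -0.9, 1.7]
finger_gap: 0.0334
time_s: 13.25
position: [0.6193, -0.068, 0.152]
ee_rot: [-0.002, 0.018, 1.0, 0.0]
wrist_force: [-6.5, -0.2, 2.1]
finger_gap: 0.0335
```

```bash
python3 -m handwheel '[[0,0,1.3,0,0.2],[0,0,1.2,0,0.2],[0,0,0,0,0.2],[0,0,0,0,0.2]]'
cat > bail.py <<'E'
from lev import *
def bail():
    w=snap('wrist');C=cc(cloud(w)); q=[]
    for lo,hi in((17,20),(40,43)):
      j=(C[...,1]>lo)&(C[...,1]<hi)&(C[...,2]>150)&(C[...,2]<190)&(C[...,0]>-3)&(C[...,0]<38); q.append(C[j])
    q=np.vstack(q); p=np.polyfit(q[:,0],q[:,2],1); r=abs(q[:,2]-np.polyval(p,q[:,0]))<3; p=np.polyfit(q[r,0],q[r,2],1)
    print('bail deg',np.degrees(np.arctan(p[0])),'z at 37',np.polyval(p,37))
    j=(abs(C[...,1]-30)<7)&(C[...,2]>190)&(C[...,0]<0)&(C[...,0]>-70); print('tip',np.percentile(C[j],[5,50,95],axis=0).round(1).tolist())
    return w,C
E
python3 - <<'E'
from bail import *
w,C=bail()
for x0 in range(26,58,2):
    j=(abs(C[...,1]-30)<8)&(C[...,0]>x0)&(C[...,0]<x0+2)&(C[...,2]>140)&(C[...,2]<200)
    if j.sum()>2: print(x0+1,j.sum(),np.percentile(C[...,2][j],[5,50,95]).round(1))
E
```

```text
time_s: 13.65
position: [0.6195, -0.0679, 0.1496]
ee_rot: [-0.002, 0.018, 1.0, 0.0]
wrist_force: [-5.7, -0.6, 2.5]
finger_gap: 0.0335
bail deg -17.430454350761902 z at 37 161.14312815233816
tip [[-19.5, 24.2, 210.2], [-16.2, 30.4, 214.5], [-13.6, 35.6, 315.9]]
27 133 [146.8 147.9 162.4]
29 317 [147.  152.7 162.9]
31 120 [147.7 161.9 162.9]
33 117 [160.9 162.  162.8]
35 116 [160.8 161.9 162.8]
37 113 [160.5 161.8 162.7]
39 108 [160.5 161.7 162.7]
41 116 [158.  160.1 171.3]
43 365 [159.1 171.2 174.1]
45 207 [159.  174.  175.5]
47 141 [173.8 174.7 175.8]
49 128 [147.1 174.3 175.2]
51 54 [146.2 173.  174. ]
```

```bash
python3 -m handwheel '[[0,0,1.3,0,0.2],[0,0,1.2,0,0.2],[0,0,0,0,0.2],[0,0,0,0,0.2]]'; python3 -m handwheel '[[1,0,0,0,0.2],[1,0,0,0,0.2],[1,0,0,0,0.2],[0,0,0,0,0.2]]'; python3 -m handwheel '[[1,0,0,0,0.2],[1,0,0,0,0.2],[0,0,0,0,0.2]]'
```

```text
time_s: 14.1
position: [0.6196, -0.0679, 0.1472]
ee_rot: [-0.001, 0.018, 1.0, 0.0]
wrist_force: [-5.6, -1.3, 2.9]
finger_gap: 0.0331
time_s: 14.5
position: [0.6194, -0.0679, 0.1481]
ee_rot: [0.002, 0.018, 1.0, -0.0]
wrist_force: [2.1, -0.4, 1.5]
finger_gap: 0.033
time_s: 14.8
position: [0.6178, -0.0678, 0.1481]
ee_rot: [0.002, 0.018, 1.0, -0.0]
wrist_force: [4.7, -1.6, 2.6]
finger_gap: 0.0335
```

```bash
python3 -m handwheel '[[1,0,0.5,0,0.2],[1,0,0.5,0,0.2],[0,0,0,0,0.2]]'; python3 -m handwheel '[[1,0,0,0,0.2],[1,0,0,0,0.2],[0,0,0,0,0.2]]'
python3 - <<'E'
from bail import *
w,C=bail()
for x0 in range(26,52,2):
    j=(abs(C[...,1]-30)<8)&(C[...,0]>x0)&(C[...,0]<x0+2)&(C[...,2]>140)&(C[...,2]<200)
    if j.sum()>2: print(x0+1,j.sum(),np.percentile(C[...,2][j],[5,50,95]).round(1))
E
```

```text
time_s: 15.1
position: [0.6156, -0.0678, 0.147]
ee_rot: [0.002, 0.018, 1.0, -0.0]
wrist_force: [5.1, -1.2, 1.6]
finger_gap: 0.0333
time_s: 15.4
position: [0.6135, -0.0677, 0.147]
ee_rot: [0.002, 0.018, 1.0, -0.0]
wrist_force: [5.2, -1.4, 1.5]
finger_gap: 0.0331
bail deg -14.350463769474752 z at 37 158.23790330742173
tip [[-36.8, 24.0, 192.6], [-28.7, 30.4, 207.8], [-23.2, 35.9, 312.9]]
27 147 [146.8 147.8 161.8]
29 337 [147.1 152.9 162.7]
31 128 [147.4 162.1 163. ]
33 115 [156.8 161.9 162.7]
35 183 [155.7 162.1 169.7]
37 344 [160.8 169.2 171.9]
39 170 [170.3 171.8 172.9]
41 139 [171.4 172.3 173.4]
43 106 [171.  171.8 172.7]
45 37 [169.9 170.7 171.6]
```

```bash
python3 -m handwheel '[[0.7,0,0,0,0.2],[0,0,0,0,0.2],[0,0,0,0,0.2]]'; python3 -m handwheel '[[0.7,0,0,0,0.2],[0,0,0,0,0.2],[0,0,0,0,0.2]]'
```

```text
time_s: 15.75
position: [0.6134, -0.0677, 0.1471]
ee_rot: [0.002, 0.018, 1.0, -0.0]
wrist_force: [6.9, -1.6, 0.9]
finger_gap: 0.0332
time_s: 16.05
position: [0.6133, -0.0677, 0.1472]
ee_rot: [0.003, 0.018, 1.0, -0.0]
wrist_force: [8.5, -0.6, -1.2]
finger_gap: 0.0332
```

```bash
python3 -m handwheel '[[-0.7,0,0,0,0.2],[-0.5,0,0,0,0.25],[0,0,0,0,0.35],[0,0,0,0,0.45],[0,0,0,0,0.55],[0,0,0,0,0.6],[0,0,0,0,0.6],[0,0,0,0,0.6]]' && python3 -m handwheel '[[0,0,-5,0,0.6],[0,0,-15,0,0.6],[0,0,-30,0,0.6],[0,0,-35,0,0.6],[0,0,0,0,0.4],[0,0,0,0,0],[0,0,0,0,0]]'
python3 - <<'E'
from bail import *
w,C=bail(); save(w,'i.png',(220,60,430,240),3)
for x0 in range(-40,52,4):
    j=(abs(C[...,1]-30)<8)&(C[...,0]>x0)&(C[...,0]<x0+4)&(C[...,2]>144)&(C[...,2]<225)
    if j.sum()>2: print(x0+2,j.sum(),np.percentile(C[...,2][j],[5,50,95]).round(1))
E
```

```text
time_s: 16.85
position: [0.6115, -0.0676, 0.1464]
ee_rot: [-0.0, 0.018, 1.0, 0.0]
wrist_force: [-0.8, -0.7, -1.3]
finger_gap: 0.0558
time_s: 17.55
position: [0.6113, -0.0675, 0.2309]
ee_rot: [-0.001, 0.018, 1.0, 0.0]
wrist_force: [-0.0, -0.1, 0.5]
finger_gap: 0.0365
bail deg -14.713060627523722 z at 37 157.78109250868798
tip [[-36.8, 24.8, 193.7], [-24.8, 30.5, 397.0], [-24.8, 35.2, 397.0]]
-38 145 [205.5 207.1 208.7]
-34 229 [205.5 207.2 208.7]
-30 220 [194.8 198.6 202. ]
-26 187 [187.3 190.7 194.2]
-22 152 [180.4 183.4 186.8]
-18 150 [172.6 176.6 179.7]
-14 123 [166.1 169.6 173.1]
-10 149 [158.2 165.2 174.8]
-6 133 [158.6 172.6 174.8]
-2 24 [155.3 172.4 173.4]
2 4 [144.3 144.6 145. ]
22 124 [144.6 147.7 148.8]
26 116 [146.7 147.8 161. ]
30 176 [147.  161.4 162.9]
34 155 [147.6 162.  169.9]
38 177 [160.8 171.2 172.8]
42 113 [170.8 172.  173.1]
46 23 [168.3 170.  171. ]
```

View pics/i.png

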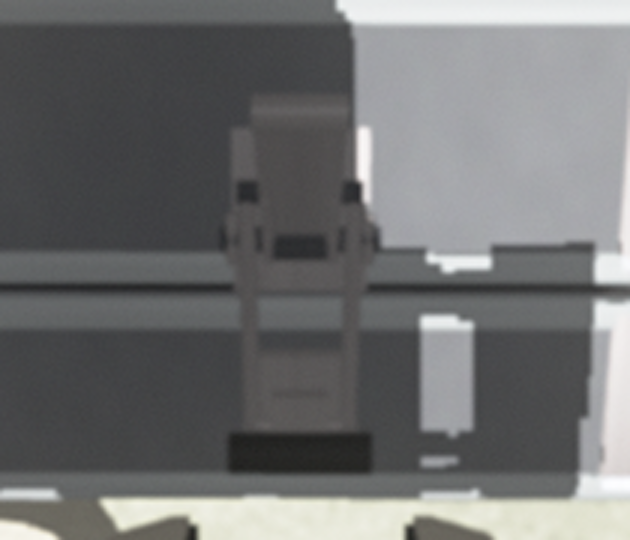

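```bash
python3 -m handwheel '[[20,0,0,0,0],[20,0,0,0,0],[15,0,0,0,0],[0,0,14,0,0],[0,0,14,0,0],[0,0,0,0,0],[0,0,0,0,0]]'; python3 -m handwheel '[[3,0,0,0,0],[3,0,0,0,0],[2,0,0,0,0],[0,0,0,0,0]]'
```

```text
time_s: 18.3
position: [0.5565, -0.0656, 0.203]
ee_rot: [-0.001, 0.018, 1.0, -0.0]
wrist_force: [-0.1, -0.5, -0.1]
finger_gap: 0.0004
time_s: 18.7
position: [0.5486, -0.0653, 0.2039]
ee_rot: [0.0, 0.018, 1.0, 0.0]
wrist_force: [-0.1, -0.7, 0.0]
finger_gap: 0.0008
```

```bash
python3 -m handwheel '[[2,0,0,0,0],[2,0,0,0,0],[2,0,0,0,0],[0,0,0,0,0]]'; python3 -m handwheel '[[1.5,0,0,0,0],[1.5,0,0,0,0],[0,0,0,0,0]]'
```

```text
time_s: 19.1
position: [0.5445, -0.0651, 0.2038]
ee_rot: [0.002, 0.018, 1.0, -0.0]
wrist_force: [6.0, -0.9, -4.9]
finger_gap: 0.0003
time_s: 19.4
position: [0.5427, -0.065, 0.2041]
ee_rot: [0.003, 0.018, 1.0, -0.0]
wrist_force: [8.8, -0.1, -3.6]
finger_gap: 0.0005
```

```bash
python3 -m handwheel '[[1.9,0,1.1,0,0],[1.8,0,1.1,0,0],[1.8,0,1.2,0,0],[1.8,0,1.3,0,0],[0,0,0,0,0]]'; python3 -m handwheel '[[1.7,0,1.4,0,0],[1.6,0,1.4,0,0],[1.6,0,1.5,0,0],[1.5,0,1.6,0,0],[0,0,0,0,0]]'
```

```text
time_s: 19.9
position: [0.5366, -0.0648, 0.2001]
ee_rot: [0.004, 0.018, 1.0, -0.0]
wrist_force: [9.2, -1.5, 0.1]
finger_gap: 0.0004
time_s: 20.4
position: [0.5299, -0.0646, 0.1943]
ee_rot: [0.004, 0.018, 1.0, -0.0]
wrist_force: [8.3, -0.9, 2.7]
finger_gap: 0.0002
```

```bash
python3 -m handwheel '[[1.4,0,1.8,0,0],[1.4,0,1.8,0,0],[1.3,0,1.9,0,0],[1.2,0,1.9,0,0],[0,0,0,0,0]]'; python3 -m handwheel '[[1.1,0,2,0,0],[1.1,0,2,0,0],[0.9,0,2,0,0],[0.9,0,2,0,0],[0,0,0,0,0]]'
```

```text
time_s: 20.9
position: [0.5238, -0.0643, 0.1867]
ee_rot: [0.003, 0.018, 1.0, -0.0]
wrist_force: [5.6, -0.3, 4.6]
finger_gap: 0.0006
time_s: 21.4
position: [0.519, -0.0641, 0.1783]
ee_rot: [0.002, 0.018, 1.0, -0.0]
wrist_force: [5.6, 0.6, 3.6]
finger_gap: 0.0005
```

```bash
python3 -m handwheel '[[0.8,0,2.1,0,0],[0.7,0,2.1,0,0],[0.6,0,2.1,0,0],[0.5,0,2.1,0,0],[0,0,0,0,0]]'; python3 -m handwheel '[[0.3,0,2.1,0,0],[0.2,0,2.1,0,0],[0,0,0,0,0]]'; python3 -c "
from bail import *
w,C=bail()
for x0 in range(-80,-10,6):
    j=(abs(C[...,1]-30)<8)&(C[...,0]>x0)&(C[...,0]<x0+6)&(C[...,2]>143)&(C[...,2]<225)
    if j.sum()>2: print(x0+3,j.sum(),np.percentile(C[...,2][j],[5,50,95]).round(1))
save(w,'j.png',(200,20,440,200),3)"
```

```text
time_s: 21.9
position: [0.5156, -0.064, 0.1694]
ee_rot: [0.001, 0.018, 1.0, -0.0]
wrist_force: [5.0, 0.7, 1.3]
finger_gap: 0.0008
time_s: 22.2
position: [0.5127, -0.064, 0.1644]
ee_rot: [-0.001, 0.018, 1.0, 0.0]
wrist_force: [1.6, -0.4, 1.3]
finger_gap: 0.0001Traceback (most recent call last):
  File "<string>", line 3, in <module>
    w,C=bail()
        ~~~~^^
  File "bail.py", line 6, in bail
    q=np.vstack(q); p=np.polyfit(q[:,0],q[:,2],1); r=abs(q[:,2]-np.polyval(p,q[:,0]))<3; p=np.polyfit(q[r,0],q[r,2],1)
                      ~~~~~~~~~~^^^^^^^^^^^^^^^^^
    raise TypeError("expected non-empty vector for x")
TypeError: expected non-empty vector for x
```

```bash
python3 -m handwheel '[[-0.5,0,1.3,0,0],[-0.5,0,1.3,0,0],[0,0,0,0,0]]'; python3 -m handwheel '[[0,0,1.2,0,0],[0,0,1.2,0,0],[0,0,0,0,0]]'
```

```text
time_s: 22.55
position: [0.5142, -0.0641, 0.1619]
ee_rot: [-0.001, 0.018, 1.0, -0.0]
wrist_force: [-0.7, -0.0, -0.1]
finger_gap: 0.0005
time_s: 22.85
position: [0.5147, -0.064, 0.1598]
ee_rot: [-0.0, 0.018, 1.0, -0.0]
wrist_force: [0.4, -0.1, 0.5]
finger_gap: 0.0007
```

```bash
python3 -c "
from lev import *
s=snap('top');C=cc(cloud(s))
print(case(s))
for x0 in range(-80,60,8):
    j=(abs(C[...,1]-30)<14)&(C[...,0]>x0)&(C[...,0]<x0+8)&(C[...,2]>143)&(C[...,2]<225)
    if j.sum()>2: print(x0+4,j.sum(),np.percentile(C[...,2][j],[5,50,95]).round(1))
"
```

```text
(((0.5568934679031372, -0.2022646963596344), (0.047024939209222794, 0.1251644492149353), 87.82372283935547), array([[ 0.4935, -0.2234],
       [ 0.6185, -0.2281],
       [ 0.6203, -0.1811],
       [ 0.4952, -0.1764]], dtype=float32))
```

```bash
python3 -m handwheel '[[0,0,1,0,0],[0,0,1,0,0],[0,0,0,0,0]]'; python3 -m handwheel '[[0,0,0.8,0,0],[0,0,0.8,0,0],[0,0,0,0,0]]'
```

```text
time_s: 23.2
position: [0.5152, -0.0641, 0.1583]
ee_rot: [0.0, 0.018, 1.0, 0.0]
wrist_force: [-0.3, -0.7, 4.2]
finger_gap: 0.0003
time_s: 23.5
position: [0.5153, -0.0641, 0.158]
ee_rot: [0.001, 0.018, 1.0, 0.0]
wrist_force: [-4.7, -0.3, 21.5]
finger_gap: 0.0005
```

```bash
python3 -m handwheel '[[0,0,-2,0,0],[0,0,-10,0,0],[0,0,-30,0,0],[0,0,-40,0,0],[0,0,-20,0,0],[0,0,0,0,0],[0,0,0,0,0]]'; python3 -c "
from lev import *
w=snap('wrist');C=cc(cloud(w)); print(case(w)[0])
for x0 in range(-80,60,6):
    j=(abs(C[...,1]-30)<8)&(C[...,0]>x0)&(C[...,0]<x0+6)&(C[...,2]>143)&(C[...,2]<200)
    if j.sum()>2: print(x0+3,j.sum(),np.percentile(C[...,2][j],[5,50,95]).round(1))
t=snap('top');print(case(t))
s=snap('side')
cv2.imwrite('pics/k.png',np.hstack([cv2.resize(w['frame'],(480,300)),cv2.resize(s['frame'][150:300,270:420],(300,300),interpolation=cv2.INTER_CUBIC)])[:,:,::-1])"
```

```text
time_s: 24.2
position: [0.5146, -0.064, 0.2585]
ee_rot: [0.0, 0.018, 1.0, 0.0]
wrist_force: [-0.3, -0.1, -0.4]
finger_gap: 0.0007
((0.5483365654945374, -0.09480737149715424), (0.2594330608844757, 0.10083495080471039), 87.88528442382812)
-65 140 [156.8 158.8 160.3]
-59 130 [156.9 158.  159. ]
-53 130 [156.7 157.8 158.9]
-47 129 [156.8 157.8 158.8]
-41 133 [156.8 157.8 159. ]
-35 131 [156.9 157.9 158.8]
-29 105 [157.  158.  159.3]
-23 8 [157.  157.7 158.2]
(((0.5556398034095764, -0.21433286368846893), (0.02281079813838005, 0.12675334513187408), 87.82372283935547), array([[ 0.4919, -0.2233],
       [ 0.6185, -0.2281],
       [ 0.6194, -0.2053],
       [ 0.4927, -0.2005]], dtype=float32))
```

View pics/k.png

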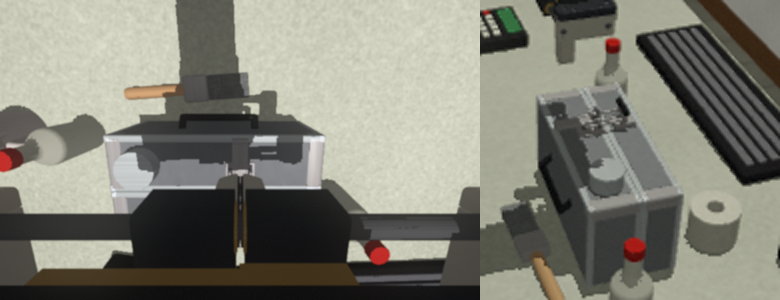

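```bash
python3 -c "
from cell import manip,telemetry
print(telemetry.observe()['wrist_force'],manip.job_done())"
```

```text
the job is handed in; nothing more can be done
[-0.07342418 -0.41085473 -0.04122139] None
```

The latch is fastened and the job is handed in at about 24 s on the clock, with the gripper about 100 mm clear of the lever and reading no contact force.

**What I did**
- I gripped the thumb bar by its ends and drew the bail out until the lever met its open stop. The pull peaked at about 11 N with no further movement.
- I lowered the bar past the lip without any contact force and drew it back under the lip to the keeper wall, at about 8 N. Then I released it.
- I swept the lever over with shut fingers at about 6–9 N until it passed center. I pressed it home on its shut stop, where the last step briefly read 21.5 N.

**Last checks**
- **Lever:** the strip reads level at about 158 mm along its whole length.
- **Lid:** the far edge moved in about 4 mm, and the case depth went from 130.6 to 125–127 mm (125 mm is shut).
- **Bystanders:** those in the last views (tin, bottles, brush, roll) look to be where they were; I judged this by eye.

**Disagreements**
- The final two-view fits of the case outline were partly hidden by the gripper and shadow. The lid closure therefore rests on the far edge and the clear part of the top view (125.2 and 126.8 mm).
- The wrist camera and the arm's own readings differed by 2–4 mm in x, partly because the thumb bar slipped slightly in the grip. I went by force feedback there.

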